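Staining jars back into their own trays

TASK

The three lidded staining jars are standing in each other's drip trays: put each one in the tray of its own shape (round in round, square in square, long in long and lying along it), upright and about in the middle. Only one jar fits in a tray at a time; the empty cork mat is free to park a jar on meanwhile. Set the jars down gently, keep them upright, and leave the objective, the vial and the eyepiece as they stand.

Things in the scene. Friction and masses are not known exactly. Their poses are not given: they have to be found in the camera images.
- round_jar_center (a point): Round staining jar, white with a black lid: upright cylinder 48 mm in diameter, 62 mm tall (the top 16 mm is the lid, drawn in by 4 mm all round; the body below it is 46 mm tall), plus a steel knob (14 mm wide, 6 mm high) on the lid. The point is its centre, 31 mm above its underside; z is up. About 0.22 kg, closed, lid fixed on.
- square_jar_center (a point): Square staining jar, white with a black lid: upright, 42 x 42 mm, 66 mm tall (body 50 mm, then the lid 16 mm, drawn in by 4 mm all round), plus the same 6 mm knob. The point is its centre, 33 mm above its underside; x and y are square to its side faces, z is up. About 0.24 kg.
- long_jar_center (a point): Long staining jar (trough), white with a black lid: 84 mm long (its x axis), 34 mm wide (its y axis), 58 mm tall (body 42 mm, then the lid 16 mm, drawn in by 4 mm all round), plus the same 6 mm knob. The point is its centre, 29 mm above its underside; z is up. About 0.26 kg.
- round_tray: Round steel drip tray, fixed to the bench: 106 mm outside diameter, 100 mm inside, rim 8 mm high, floor 3 mm above the bench. Origin: centre of its underside, on the bench.
- square_tray: Square steel drip tray, fixed: 80 x 80 mm outside, 74 x 74 mm inside, rim 8 mm high, floor 3 mm above the bench. Origin: centre of its underside; x and y along its sides.
- long_tray: Long steel drip tray, fixed: outside 112 mm along its x axis by 68 mm along its y axis, inside 106 x 62 mm, rim 8 mm high, floor 3 mm above the bench. Origin: centre of its underside.
- cork_mat: Empty cork mat, fixed: 110 x 110 mm, 4 mm thick; the free spot. Origin: centre of its underside, on the bench; x and y along its sides.
- objective_center (a point): Loose bystander: steel microscope objective standing on end, 24 mm in diameter, 42 mm tall. The point is its centre, half-way up.
- vial_center (a point): Loose bystander: small amber vial with a white cap, 22 mm in diameter, 38 mm tall. The point is its centre, half-way up.
- eyepiece_center (a point): Loose bystander: black microscope eyepiece with a steel collar below, standing, 30 mm in diameter, 36 mm tall. The point is its centre, half-way up.

How it is judged (in metres and radians):
At the end, for the whole second after the job is handed in: Each jar stands released and at rest on the floor of the tray of its own shape: centre within 15 mm of the tray's centre, height within 4 mm of seated, tilted less than 0.1 rad; the long jar within 0.3 rad of the tray's length (horizontal distance between round_jar_center and round_tray below 0.015 m and height (world z) of round_jar_center between 0.03 and 0.038 m and angle between each of round_jar_center, square_jar_center, long_jar_center's own z axis and vertical below 0.1 rad and linear speed of each of round_jar, square_jar, long_jar below 0.02 m/s and angular speed of each of round_jar, square_jar, long_jar below 0.2 rad/s and horizontal distance between square_jar_center and square_tray below 0.015 m and height (world z) of square_jar_center between 0.032 and 0.04 m and horizontal distance between long_jar_center and long_tray below 0.015 m and height (world z) of long_jar_center between 0.028 and 0.036 m and angle between the x axis of long_jar_center and the x axis of long_tray, either way round below 0.3 rad); the robot touches nothing.
It fails at once if a jar is tipped by more than 0.5 rad (angle between any of round_jar_center, square_jar_center, long_jar_center's own z axis and vertical above 0.5 rad).
It fails at once if a jar is dropped or slammed into a tray or onto the mat (over 60 N) (contact force between any of round_jar, square_jar, long_jar and round_tray above 60 N or contact force between any of round_jar, square_jar, long_jar and square_tray above 60 N or contact force between any of round_jar, square_jar, long_jar and long_tray above 60 N or contact force between any of round_jar, square_jar, long_jar and cork_mat above 60 N).
It fails at once if the objective, vial or eyepiece is moved by more than 10 mm or knocked over (distance of any of objective_center, vial_center, eyepiece_center from where it was at the start of the episode above 0.01 m or angle between any of objective_center, vial_center, eyepiece_center's own z axis and vertical above 0.5 rad).
It also fails if it takes over 106 s, if anything falls off the work surface, if the arm or the gripper's body presses on something with over 40 N, if the wrist force passes 120 N, or if a joint passes its speed limit or range.

ROBOT

A 7-joint arm with a two-finger parallel gripper is mounted at the origin on the work surface. World frame = base frame: x ahead of the robot, y to its left, z up, the work surface at z = 0. Lengths are in mm, angles in rad, forces in N, time in s.
With the tool pointing down it reaches from about 400 to 875 mm from the base axis. Payload 4.4 kg.
Tool frame: the origin (TCP) lies on the centre line of the jaws, within the pads' length; the fingertips stand 25 mm ahead of it and the grasp point (between the pads) lies 6 mm ahead of it (ctrl.finger_overhang is the distance from the TCP to the fingertips, in mm); z points along the fingers, y is the line along which they close (so a half turn about z gives the same grasp; the last joint's range is limited). The gripper opens to 85 mm and grips with 20 to 120 N. Pads are 22 mm wide; open, the fingers measure 114 mm over their backs; the gripper's body (76 mm by 85 mm) begins 54 mm behind the grasp point. The pads swing forward as they close: fully open they stand 13 mm farther back than shut.
Start: joints at [1.051, 0.628, 0.038, 1.517, -0.027, 0.996, -0.02], TCP at [284.977, -584.214, 256.313] pointing down, gripper open.
Joint ranges: [-3.06, 3.06], [-0.37, 2.12], [-1.25, 1.32], [0.18, 2.47], [-1.1, 4.24], [0.23, 1.98], [-2.94, 2.94]. Speed limits (rad/s): [2.57, 2.57, 3.14, 3.14, 3.14, 3.14, 3.14].

INTERFACE

Orientations are given as [roll, pitch, yaw] about the fixed x, y, z axes, in that order (R = Rz(yaw) Ry(pitch) Rx(roll)).
In Python, from cell import ctrl gives the robot as it stands. The module is installed in compiled form; this text tells all that it offers.
- The arm moves only by the tool play_rows, never from a script. Its argument "targets" is a list of rows, each a list of 5 numbers: the closure, from 0 (fully open) to 1 (shut), then the shift along the tool's x, y, z in cm, then the turn about the tool's z in degrees. In form: [[gripper, dx, dy, dz, spin], ...]. A call has 1 to 10 rows; each row is the pose to reach, as a shift and turn from the pose commanded when the call began, along the tool's axes at that moment; what a row does not reach only later rows make up. A row lasts 1/10 s, in which the tool goes at most 50 mm and 8.59 degrees, less where a joint would pass 70% of its speed; a pose out of reach is approached as far as the arm can. A call with a gripper value outside its range is refused whole. The fingers move at their own pace and stop on an object; the grip force is fixed at half the most. Time passes only in rows, so rows that repeat a pose let the fingers close. It gives the time, the measured TCP pose, the force, the opening and the grip force at its end, in the units of the state.
- ctrl.read_state(): the state, without advancing time (a new reading comes with each control period).
- ctrl.get_image(name): name is "scene" or "side" or "wrist"; returns (picture, depth): 420x560x3 uint8, red, green, blue; 420x560 float32, mm along the optical axis (not along the pixel's ray), 0 where there is no reading.
- ctrl.calibration(name): a dict with "vfov" (degrees; the focal length in pixels is half the picture's height over the tangent of half this angle, whatever the lens; pixels are square), "cx", "cy" (the principal point, pixels), "k1" (the pictures are not rectified: a ray, as slopes to the right and down, at radius r is drawn at 1 + k1 r^2 times it, then the intrinsics apply), "extrinsics" (4x4, takes a point from camera to world coordinates); the wrist camera has in their place "mount" (4x4, takes a point from camera to tool coordinates, whose origin is the TCP and whose axes are the flange's). Camera axes: x right, y down, z forward; pixel columns grow to the right and rows downward; lengths in mm; the calibration is good to about 2 mm. A picture is of the moment at which its call begins: read the wrist's pose just before it. calibration takes no time and is no camera call.
- ctrl.finish_job(): hands the job in; it is judged then, once.
Trained networks look in the newest picture that a camera, given by its name, has taken for a name from the list of things; names that differ only in an ending like _2 or _b are one class to them, and where a whole thing is asked for, a point or a joint stands for the part that bears it (a point fixed in the world has none). Each returns a list of dicts, best first, with "confidence" (0 to 1); they miss things now and then, are a little off and sometimes report something else, mostly with a low value. They report only what shows in the picture. A call takes as long as a camera call.
- ctrl.search_frame(camera, name): "bbox" ([left, top, right, bottom] in pixels, round what is visible of it).
- ctrl.trace(camera, name): "pixels" (420x560 bool, what is visible of it) and "bbox" ([left, top, right, bottom] in pixels, round what is visible of it).
The state is a dict: "clock": time; "qpos": joint angles; "qd": joint speeds; "tau": joint torques, N m; "eef_pos": TCP position; "tool_rot": TCP orientation; "force": force on the tool from outside, world axes, zero at the start; "torque": the same for the moment, N m; "width": finger opening in mm; "gripper_force": force on a finger pad.
Only numpy, scipy, OpenCV 4.12 (cv2) and the standard library are available. Lean on these libraries where they do the work, as an engineer would, in place of code of your own. Each camera call takes 0.05 s, during which the arm holds its last target. There are 200 camera calls.

## Working session

There is one attempt and no reset: what is moved stays moved. The work goes in short steps, Python scripts to look and compute and a tool call to move; the robot and the scene stay as the last step left them, time stands still between calls to the robot, and variables do not carry over. Pictures are saved under pics/ and viewed, at most 14 in all, crops included, and the job is handed in when it is done.

Besides the shell and the picture viewer there is one more tool, called after ">>>" as name([rows], argument=value, ...), one row to a line, values as JSON. play_rows: Moves the arm, as the interface text tells. Its arguments: {"type":"object","properties":{"targets":{"type":"array"}},"required":["targets"]}

```bash
mkdir -p pics; cat > h.py <<'E'
import numpy as np, cv2
from cell import ctrl
from scipy.spatial.transform import Rotation as R
def K(c):
    f=210/np.tan(np.radians(c["vfov"])/2); return f
def toworld(cam,u,v,d,st=None):
    c=ctrl.calibration(cam); f=K(c)
    x=(np.asarray(u,float)-c["cx"])/f; y=(np.asarray(v,float)-c["cy"])/f
    xu,yu=x.copy(),y.copy()
    for _ in range(15):
        r2=xu**2+yu**2; xu=x/(1+c["k1"]*r2); yu=y/(1+c["k1"]*r2)
    P=np.stack([xu*d,yu*d,d,np.ones_like(xu*d)],-1)
    if cam=="wrist":
        T=np.eye(4); T[:3,:3]=R.from_euler("xyz",st["tool_rot"]).as_matrix(); T[:3,3]=st["eef_pos"]; T=T@np.array(c["mount"])
    else: T=np.array(c["extrinsics"])
    return (P@T.T)[...,:3]
def shot(cam,fn=None):
    st=ctrl.read_state(); im,d=ctrl.get_image(cam)
    if fn: cv2.imwrite("pics/"+fn,im[...,::-1])
    v,u=np.mgrid[:420,:560]
    return im,d,toworld(cam,u,v,d,st),st
NAMES=["round_jar_center","square_jar_center","long_jar_center","round_tray","square_tray","long_tray","cork_mat","objective_center","vial_center","eyepiece_center"]
E
python3 - <<'E'
from h import *
print(ctrl.read_state()); print(ctrl.calibration("wrist"))
for cam in ["scene","side"]:
    im,d,W,st=shot(cam,cam+"0.png")
    print(cam,np.array(ctrl.calibration(cam)["extrinsics"]).round(2).tolist())
    for n in NAMES:
        for r in ctrl.trace(cam,n)[:2]:
            m=r["pixels"]&(d>0); p=W[m]
            if len(p)<10: continue
            zt=np.percentile(p[:,2],97); 
            t=p[p[:,2]>zt-12] if 'jar' in n else p
            (cx,cy),s,a=cv2.minAreaRect(t[:,:2].astype(np.float32))
            print(n,round(r["confidence"],2),[int(b) for b in r["bbox"]],"med",np.median(p,0).round(),"rect",round(cx),round(cy),np.round(s),round(a),"z",round(zt))
E
```

```text
{'clock': 0.0, 'qpos': array([ 1.05117389,  0.62933204,  0.03845871,  1.51836449, -0.02695571,
        0.99629804, -0.02002882]), 'qd': array([-0.00069303,  0.00050888,  0.00068658, -0.00106011,  0.00061477,
        0.00010023,  0.00119688]), 'tau': array([ 4.07415009e-04, -5.63398719e+01,  1.22654155e+00, -1.93448961e+01,
        1.11022656e-02,  1.04800297e-02,  3.25754195e-05]), 'eef_pos': array([ 284.71823251, -583.68595303,  255.399613  ]), 'tool_rot': array([-3.13971025e+00,  7.11199992e-05,  4.53804313e-01]), 'force': array([-0.36839464, -0.0847636 , -0.66668376]), 'torque': array([-0.01321621, -0.02390668, -0.02296643]), 'gripper_force': 0.0, 'width': 85.36896161412135}
{'vfov': 61.592228775057656, 'cx': 273.97235617706934, 'cy': 207.3534859887063, 'k1': -0.03333537173389763, 'mount': array([[-1.68919183e-04, -9.46563594e-01, -3.22517185e-01,
         8.33678480e+01],
       [ 9.99999983e-01, -1.35010635e-04, -1.27506473e-04,
        -7.24026979e-01],
       [ 7.71497352e-05, -3.22517201e-01,  9.46563600e-01,
        -1.18073955e+02],
       [ 0.00000000e+00,  0.00000000e+00,
[... 1624 characters left out ...]
229] med [616.  59.   4.] rect 623 45 [103.  72.] 30 z 9
square_tray 0.98 [288, 216, 336, 246] med [457.  21.   4.] rect 474 4 [82. 83.] 74 z 10
square_tray 0.6 [304, 145, 349, 175] med [ 536. -228.    4.] rect 544 -250 [ 68. 128.] 44 z 9
long_tray 0.93 [311, 148, 348, 172] med [ 536. -227.    4.] rect 540 -245 [ 67. 114.] 44 z 9
cork_mat 0.6 [227, 285, 291, 344] med [488. 255.   4.] rect 489 251 [111. 112.] 17 z 6
cork_mat 0.35 [303, 206, 324, 236] med [467.  25.  48.] rect 481 -18 [ 53. 111.] 15 z 70
objective_center 0.55 [275, 161, 283, 175] med [ 630. -128.   18.] rect 642 -154 [27. 72.] 25 z 42
eyepiece_center 0.56 [260, 246, 275, 266] med [525. 141.  35.] rect 537 125 [29. 60.] 42 z 38
```

View pics/scene0.png

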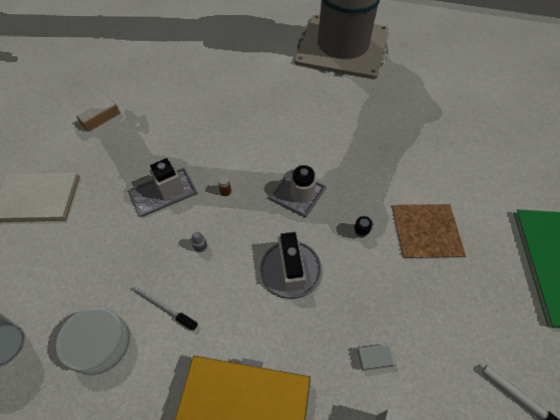

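View pics/side0.png

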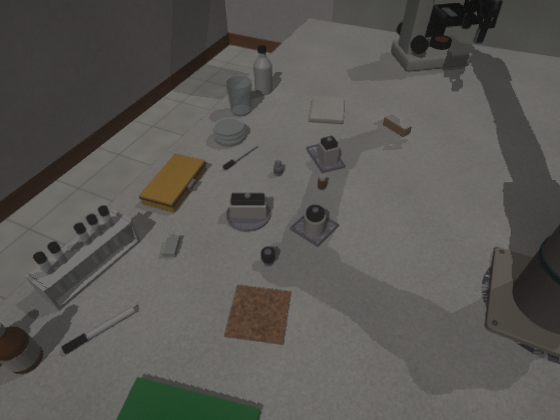

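```bash
cat >> h.py <<'E'
def plan(x,y,z,yaw):
    st=ctrl.read_state(); M=R.from_euler("xyz",st["tool_rot"]).as_matrix()
    d=M.T@(np.array([x,y,z])-st["eef_pos"])/10
    s=-(yaw-np.degrees(st["tool_rot"][2])); s=(s+180)%360-180
    print("at",st["eef_pos"].round(1),np.degrees(st["tool_rot"]).round(1),"t",round(st["clock"],2),"w",round(st["width"],1),"-> shift cm",d.round(2),"spin",round(s,1))
E
python3 -c "
from h import *
plan(474,11.5,200,24)"
```

```text
at [ 285.  -584.2  256.3] [-180.   -0.   26.] t 1.1 w 85.5 -> shift cm [ 43.1  -45.25   5.63] spin 2.0
```

>>> play_rows([
  [0,43.1,-45.2,5.6,2],
  [0,43.1,-45.2,5.6,2],
  [0,43.1,-45.2,5.6,2],
  [0,43.1,-45.2,5.6,2],
  [0,43.1,-45.2,5.6,2],
  [0,43.1,-45.2,5.6,2],
  [0,43.1,-45.2,5.6,2],
  [0,43.1,-45.2,5.6,2],
  [0,43.1,-45.2,5.6,2],
  [0,43.1,-45.2,5.6,2],
])

```text
clock: 2.1
eef_pos: [436.5, -107.8, 211.8]
tool_rot: [3.141, -0.001, 0.419]
force: [0.5, -0.6, -0.7]
width: 85.4
gripper_force: 0.0
```

```bash
python3 -c "
from h import *
plan(474,11.5,200,24)"
```

```text
at [ 436.5 -107.8  211.8] [ 1.8e+02 -1.0e-01  2.4e+01] t 2.1 w 85.4 -> shift cm [ 8.28 -9.38  1.19] spin -0.0
```

>>> play_rows([
  [0,8.3,-9.4,1.2,0],
  [0,8.3,-9.4,1.2,0],
  [0,8.3,-9.4,1.2,0],
  [0,8.3,-9.4,1.2,0],
  [0,8.3,-9.4,1.2,0],
])

```text
clock: 2.6
eef_pos: [473.4, 10.2, 199.6]
tool_rot: [3.141, 0.0, 0.42]
force: [0.2, 0.1, -0.5]
width: 85.6
gripper_force: 0.0
```

```bash
cat >> h.py <<'E'
def look(names,fn=None,cam="wrist"):
    im,d,W,st=shot(cam,fn)
    for n in names:
        for r in ctrl.trace(cam,n)[:2]:
            m=r["pixels"]&(d>0); p=W[m]
            if len(p)<10: continue
            zt=np.percentile(p[:,2],97)
            def rect(t):
                (a,b),s,g=cv2.minAreaRect(t[:,:2].astype(np.float32)); return round(a,1),round(b,1),np.round(s),round(g,1)
            q=p
            if 'jar' in n:
                q=W[d>0]; z0=np.percentile(p[:,2],90); q=p[(p[:,2]>z0-4)&(p[:,2]<z0+3)]
            print(n,round(r["confidence"],2),[int(b) for b in r["bbox"]],"rect",rect(q),"z",p[:,2].min().round(),round(zt))
E
python3 -c "
from h import *
plan(474,11.5,200,24)
look(['round_jar_center','square_tray','long_jar_center','round_tray'],'w1.png')"
```

```text
at [473.4  10.2 199.6] [180.    0.   24.1] t 2.6 w 85.6 -> shift cm [ 0.1  -0.09 -0.04] spin 0.1
round_jar_center 0.61 [243, 155, 304, 223] rect (474.4, 11.8, array([39., 39.]), 50.6) z -1.0 71
round_jar_center 0.48 [510, 203, 560, 278] rect (523.1, -225.9, array([42., 15.]), 41.7) z -0.0 62
square_tray 0.57 [223, 119, 345, 243] rect (474.1, 3.3, array([84., 84.]), 73.9) z -1.0 9
long_jar_center 0.58 [310, 0, 365, 53] rect (607.6, 19.6, array([24., 26.]), 24.0) z 2.0 63
round_tray 0.6 [270, 0, 400, 65] rect (608.2, 17.2, array([ 49., 105.]), 24.5) z -0.0 9
```

View pics/w1.png

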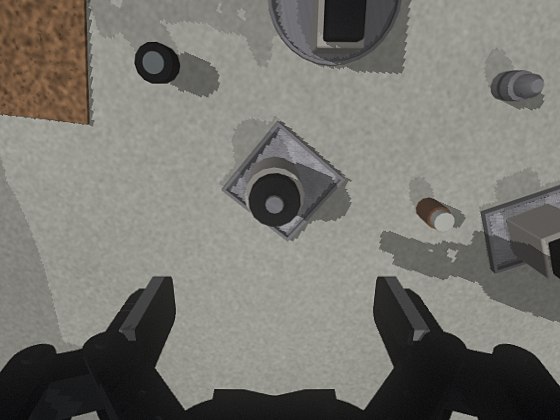

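>>> play_rows([
  [0,0.1,-0.1,5,0],
  [0,0.1,-0.1,10,0],
  [0,0.1,-0.1,13,0],
  [0,0.1,-0.1,15,0],
  [0,0.1,-0.1,16.2,0],
  [0,0.1,-0.1,16.2,0],
  [1,0.1,-0.1,16.2,0],
  [1,0.1,-0.1,16.2,0],
  [1,0.1,-0.1,16.2,0],
  [1,0.1,-0.1,16.2,0],
])

```text
clock: 3.85
eef_pos: [474.1, 10.5, 38.1]
tool_rot: [3.141, 0.0, 0.418]
force: [0.1, -1.6, 3.2]
width: 46.8
gripper_force: 61.6
```

>>> play_rows([
  [1,0,0,0,0],
  [1,0,0,0,0],
  [1,0,0,0,0],
  [1,0,0,0,0],
])

```text
clock: 4.25
eef_pos: [474.1, 10.5, 38.1]
tool_rot: [3.14, 0.0, 0.418]
force: [-0.5, -2.7, 6.5]
width: 47.0
gripper_force: 61.7
```

>>> play_rows([
  [1,0,0,-1,0],
  [1,0,0,-3,0],
  [1,0,0,-6,0],
  [1,0,0,-9,0],
  [1,0,0,-9,0],
])

```text
clock: 4.75
eef_pos: [476.1, 12.0, 131.0]
tool_rot: [3.14, -0.007, 0.419]
force: [1.6, 0.7, -3.2]
width: 46.4
gripper_force: 62.0
```

```bash
python3 -c "
from h import *
plan(491,252,128,24)"
```

```text
at [476.1  12.  131. ] [179.9  -0.4  24. ] t 4.75 w 46.4 -> shift cm [ 11.13 -21.32   0.34] spin 0.0
```

>>> play_rows([
  [1,0.7,-1.3,0,0],
  [1,2.2,-4.2,0,0],
  [1,3.9,-7.4,0,0],
  [1,5.6,-10.6,0,0],
  [1,7.3,-13.8,0,0],
  [1,9,-17,0,0],
  [1,10.3,-19.5,0,0],
  [1,11,-20.9,0,0],
  [1,11.3,-21.3,0,0],
  [1,11.3,-21.3,0,0],
])

```text
clock: 5.75
eef_pos: [490.3, 251.2, 127.2]
tool_rot: [3.141, 0.001, 0.419]
force: [0.0, 0.3, -3.0]
width: 46.5
gripper_force: 62.1
```

>>> play_rows([
  [1,0,0,1,0],
  [1,0,0,3,0],
  [1,0,0,5,0],
  [1,0,0,6.5,0],
  [1,0,0,7.5,0],
  [1,0,0,8,0],
  [1,0,0,8.3,0],
  [1,0,0,8.5,0],
  [1,0,0,8.5,0],
])

```text
clock: 6.65
eef_pos: [490.8, 251.9, 42.9]
tool_rot: [-3.142, -0.001, 0.419]
force: [-0.6, -0.3, -2.6]
width: 46.5
gripper_force: 62.1
```

>>> play_rows([
  [1,0,0,0.1,0],
  [1,0,0,0.2,0],
  [1,0,0,0.3,0],
  [1,0,0,0.35,0],
  [1,0,0,0.4,0],
  [1,0,0,0.4,0],
])

```text
clock: 7.25
eef_pos: [490.6, 251.9, 39.1]
tool_rot: [3.141, -0.0, 0.419]
force: [-0.6, -0.5, 3.4]
width: 46.7
gripper_force: 62.3
```

Touched down (force turned positive). Release, rise.

>>> play_rows([
  [0.6,0,0,0,0],
  [0,0,0,0,0],
  [0,0,0,0,0],
  [0,0,0,0,0],
  [0,0,0,-1,0],
  [0,0,0,-4,0],
  [0,0,0,-8,0],
  [0,0,0,-13,0],
  [0,0,0,-16,0],
  [0,0,0,-16,0],
])

```text
clock: 8.25
eef_pos: [493.1, 253.4, 203.9]
tool_rot: [-3.141, -0.01, 0.419]
force: [0.4, 0.8, -0.5]
width: 85.1
gripper_force: 0.0
```

```bash
python3 -c "
from h import *
plan(532,-236,200,46)"
```

```text
at [493.1 253.4 203.9] [-180.    -0.6   24. ] t 8.25 w 85.1 -> shift cm [-16.35  46.3    0.19] spin -22.0
```

>>> play_rows([
  [0,-16.3,46.3,0.3,-22],
  [0,-16.3,46.3,0.3,-22],
  [0,-16.3,46.3,0.3,-22],
  [0,-16.3,46.3,0.3,-22],
  [0,-16.3,46.3,0.3,-22],
  [0,-16.3,46.3,0.3,-22],
  [0,-16.3,46.3,0.3,-22],
  [0,-16.3,46.3,0.3,-22],
  [0,-16.3,46.3,0.3,-22],
  [0,-16.3,46.3,0.3,-22],
])

```text
clock: 9.25
eef_pos: [529.0, -240.8, 195.1]
tool_rot: [-3.141, 0.001, 0.801]
force: [0.6, 0.1, 0.4]
width: 85.2
gripper_force: 0.0
```

>>> play_rows([
  [0,0,0,0,0],
  [0,0,0,0,0],
])

```text
clock: 9.45
eef_pos: [529.1, -238.3, 194.9]
tool_rot: [-3.14, 0.0, 0.8]
force: [-0.8, 1.0, -0.6]
width: 85.5
gripper_force: 0.0
```

```bash
python3 -c "
from h import *
look(['square_jar_center','long_tray','vial_center'],'w2.png')
plan(532,-236,200,46)"
```

```text
square_jar_center 0.74 [251, 156, 304, 224] rect (533.1, -236.1, array([35., 34.]), 47.2) z -0.0 75
long_tray 0.8 [228, 142, 359, 221] rect (544.1, -246.9, array([ 68., 114.]), 44.3) z 0.0 9
vial_center 0.67 [153, 100, 188, 128] rect (511.2, -133.0, array([20., 19.]), 63.3) z 3.0 39
at [ 530.1 -235.4  195.7] [-180.    -0.    46.2] t 9.65 w 85.8 -> shift cm [ 0.09  0.17 -0.43] spin 0.2
```

View pics/w2.png

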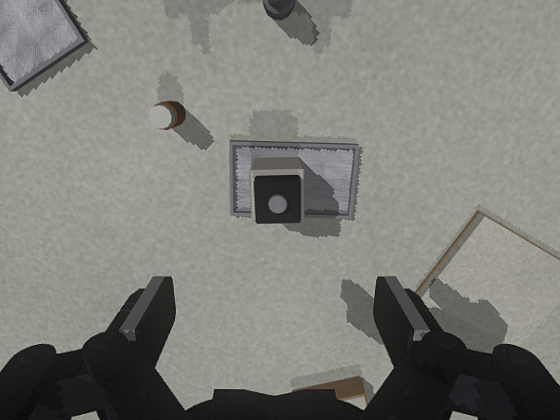

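>>> play_rows([
  [0,0.2,0.2,4,-1],
  [0,0.2,0.2,9,-1],
  [0,0.2,0.2,12,-1],
  [0,0.2,0.2,14.5,-1],
  [0,0.2,0.2,15.7,-1],
  [0,0.2,0.2,15.7,-1],
  [1,0.2,0.2,15.7,-1],
  [1,0.2,0.2,15.7,-1],
  [1,0.2,0.2,15.7,-1],
  [1,0.2,0.2,15.7,-1],
])

```text
clock: 10.65
eef_pos: [533.7, -237.7, 40.2]
tool_rot: [3.139, -0.001, 0.82]
force: [-1.0, 1.3, 5.9]
width: 41.5
gripper_force: 62.0
```

>>> play_rows([
  [1,0,0,0,0],
  [1,0,0,0,0],
  [1,0,0,0,0],
  [1,0,0,0,0],
])

```text
clock: 11.05
eef_pos: [533.7, -237.7, 40.2]
tool_rot: [3.139, -0.001, 0.82]
force: [-0.7, 1.2, 5.0]
width: 41.5
gripper_force: 62.0
```

>>> play_rows([
  [1,0,0,-1,0],
  [1,0,0,-3,0],
  [1,0,0,-6,0],
  [1,0,0,-9,0],
  [1,0,0,-9,0],
  [1,0,0,-9,0],
])

```text
clock: 11.65
eef_pos: [532.7, -237.6, 129.3]
tool_rot: [3.141, -0.0, 0.82]
force: [-0.3, 0.6, -3.6]
width: 41.6
gripper_force: 61.5
```

```bash
python3 -c "
from h import *
plan(474.5,4,130,74)"
```

```text
at [ 532.7 -237.6  129.3] [179.9  -0.   47. ] t 11.65 w 41.6 -> shift cm [ 13.7  -20.74  -0.09] spin -27.0
```

>>> play_rows([
  [1,0.8,-1.3,0,-2],
  [1,2.6,-4,0,-5],
  [1,4.7,-7.1,0,-9],
  [1,6.8,-10.3,0,-14],
  [1,8.9,-13.5,0,-18],
  [1,11,-16.7,0,-22],
  [1,12.6,-19.1,0,-25],
  [1,13.4,-20.3,0,-27],
  [1,13.7,-20.7,0,-27],
  [1,13.7,-20.7,0,-27],
])

```text
clock: 12.65
eef_pos: [474.5, 4.0, 128.2]
tool_rot: [-3.141, 0.001, 1.292]
force: [0.5, -0.6, -3.1]
width: 41.0
gripper_force: 61.3
```

>>> play_rows([
  [1,0,0,1,0],
  [1,0,0,3,0],
  [1,0,0,5,0],
  [1,0,0,6.5,0],
  [1,0,0,7.5,0],
  [1,0,0,8,0],
  [1,0,0,8.3,0],
  [1,0,0,8.4,0],
  [1,0,0,8.4,0],
])

```text
clock: 13.55
eef_pos: [475.2, 3.9, 45.0]
tool_rot: [3.141, -0.0, 1.291]
force: [0.6, 0.5, -2.8]
width: 41.2
gripper_force: 61.3
```

>>> play_rows([
  [1,0,0,0.15,0],
  [1,0,0,0.3,0],
  [1,0,0,0.4,0],
  [1,0,0,0.45,0],
  [1,0,0,0.5,0],
  [1,0,0,0.5,0],
])

```text
clock: 14.15
eef_pos: [474.9, 4.0, 40.2]
tool_rot: [3.141, 0.0, 1.292]
force: [-0.9, -0.8, 5.3]
width: 41.5
gripper_force: 62.2
```

>>> play_rows([
  [0.6,0,0,0,0],
  [0,0,0,0,0],
  [0,0,0,0,0],
  [0,0,0,0,0],
  [0,0,0,-1,0],
  [0,0,0,-4,0],
  [0,0,0,-8,0],
  [0,0,0,-13,0],
  [0,0,0,-16,0],
  [0,0,0,-16,0],
])

```text
clock: 15.15
eef_pos: [477.4, 4.3, 204.1]
tool_rot: [3.133, -0.003, 1.291]
force: [1.1, 0.2, -0.4]
width: 85.4
gripper_force: 0.0
```

```bash
python3 -c "
from h import *
plan(632,30.5,200,24)"
```

```text
at [477.4   4.3 204.1] [ 1.795e+02 -1.000e-01  7.400e+01] t 15.15 w 85.4 -> shift cm [ 6.78 14.14  0.55] spin 50.0
```

>>> play_rows([
  [0,6.8,14.3,0,50],
  [0,6.8,14.3,0,50],
  [0,6.8,14.3,0,50],
  [0,6.8,14.3,0,50],
  [0,6.8,14.3,0,50],
  [0,6.8,14.3,0,50],
  [0,6.8,14.3,0,50],
  [0,6.8,14.3,0,50],
  [0,6.8,14.3,0,50],
  [0,6.8,14.3,0,50],
])

```text
clock: 16.15
eef_pos: [630.9, 29.8, 199.6]
tool_rot: [-3.141, 0.0, 0.42]
force: [0.9, -0.2, 1.0]
width: 85.4
gripper_force: 0.0
```

```bash
python3 -c "
from h import *
look(['long_jar_center','round_tray'],'w3.png')
plan(632,30.5,38,24)
look(['square_jar_center','round_jar_center','long_tray','square_tray'],'s3.png','scene')"
```

```text
long_jar_center 0.88 [253, 135, 294, 248] rect (632.5, 30.7, array([74., 26.]), 23.2) z 2.0 67
round_tray 0.66 [216, 120, 337, 233] rect (636.0, 31.4, array([101., 105.]), 22.8) z -0.0 9
at [631.   29.8 199.7] [-180.   -0.   24.] t 16.3 w 85.2 -> shift cm [ 0.12 -0.02 16.17] spin 0.0
square_jar_center 0.83 [281, 182, 314, 207] rect (497.1, 13.1, array([11., 24.]), 19.1) z -1.0 51
round_jar_center 0.97 [417, 201, 452, 243] rect (492.5, 252.8, array([38., 37.]), 31.0) z 2.0 71
long_tray 0.74 [128, 167, 198, 216] rect (539.8, -247.9, array([ 80., 116.]), 45.8) z -4.0 8
square_tray 0.73 [271, 185, 323, 216] rect (546.5, 8.4, array([189.,  91.]), 3.4) z -3.0 8
```

View pics/w3.png

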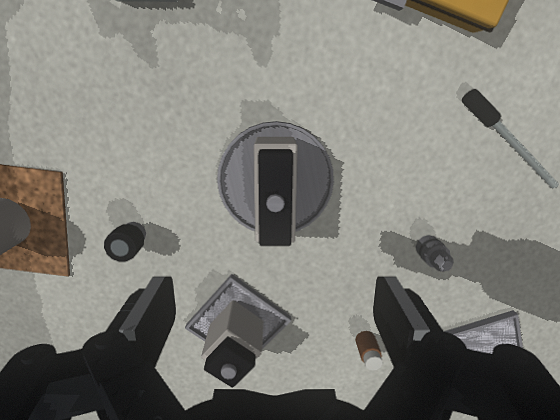

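>>> play_rows([
  [0,0.2,0,5,0],
  [0,0.2,0,10,0],
  [0,0.2,0,13,0],
  [0,0.2,0,15,0],
  [0,0.2,0,16.3,0],
  [0,0.2,0,16.3,0],
  [1,0.2,0,16.3,0],
  [1,0.2,0,16.3,0],
  [1,0.2,0,16.3,0],
  [1,0.2,0,16.3,0],
])

```text
clock: 17.55
eef_pos: [633.8, 30.8, 38.1]
tool_rot: [3.141, -0.002, 0.419]
force: [-0.5, 0.4, -2.2]
width: 32.8
gripper_force: 59.8
```

>>> play_rows([
  [1,0,0,0,0],
  [1,0,0,0,0],
  [1,0,0,0,0],
  [1,0,0,0,0],
])

```text
clock: 17.95
eef_pos: [633.8, 30.8, 38.0]
tool_rot: [3.141, -0.002, 0.419]
force: [-1.1, -0.5, 5.9]
width: 33.0
gripper_force: 60.9
```

>>> play_rows([
  [1,0,0,-1,0],
  [1,0,0,-3,0],
  [1,0,0,-6,0],
  [1,0,0,-9,0],
  [1,0,0,-9,0],
  [1,0,0,-9,0],
])

```text
clock: 18.55
eef_pos: [632.9, 30.7, 127.4]
tool_rot: [3.141, -0.001, 0.419]
force: [-0.8, 0.8, -1.9]
width: 33.3
gripper_force: 60.0
```

```bash
python3 -c "
from h import *
plan(542,-247.5,125,-45.5)"
```

```text
at [632.9  30.7 127.4] [180.  -0.  24.] t 18.55 w 33.3 -> shift cm [-19.62  21.72   0.23] spin 69.5
```

>>> play_rows([
  [1,-1,1.1,0,4],
  [1,-3,3.3,0,11],
  [1,-5.4,6,0,19],
  [1,-7.8,8.7,0,27],
  [1,-10.2,11.3,0,35],
  [1,-12.6,14,0,43],
  [1,-15,16.6,0,51],
  [1,-17.3,19.2,0,59],
  [1,-19,21,0,66],
  [1,-19.6,21.7,0,69.5],
])

```text
clock: 19.55
eef_pos: [538.9, -250.9, 125.1]
tool_rot: [3.138, 0.002, -0.803]
force: [-1.2, 0.0, -1.7]
width: 33.1
gripper_force: 59.9
```

>>> play_rows([
  [1,0,0,0,0],
  [1,0,0,0,0],
])

```text
clock: 19.75
eef_pos: [541.6, -246.0, 125.6]
tool_rot: [3.141, 0.002, -0.792]
force: [-0.3, 0.6, -1.7]
width: 33.2
gripper_force: 59.9
```

```bash
python3 -c "
from h import *
plan(542,-247.5,38,-45.5)
look(['long_jar_center','long_tray'],'w4.png')"
```

```text
at [ 541.6 -246.   125.6] [ 1.80e+02  1.00e-01 -4.54e+01] t 19.75 w 33.2 -> shift cm [0.16 0.07 8.76] spin 0.1
long_jar_center 0.81 [224, 189, 319, 397] rect (547.5, -251.5, array([26., 56.]), 44.6) z 5.0 155
long_tray 0.97 [220, 127, 327, 220] rect (559.9, -263.1, array([71., 65.]), 44.7) z -2.0 9
```

View pics/w4.png

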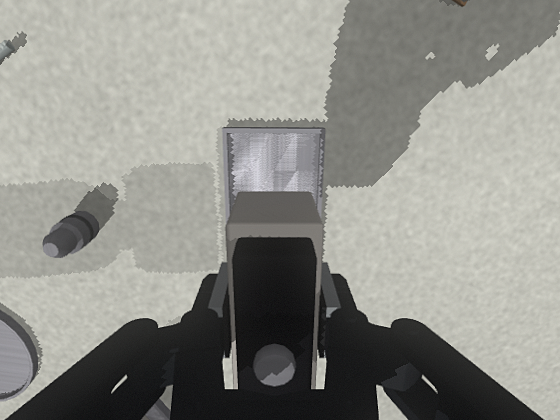

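>>> play_rows([
  [1,0.1,0,1,0],
  [1,0.1,0,3,0],
  [1,0.1,0,5,0],
  [1,0.1,0,6.5,0],
  [1,0.1,0,7.5,0],
  [1,0.1,0,8,0],
  [1,0.1,0,8.2,0],
  [1,0.1,0,8.3,0],
  [1,0.1,0,8.3,0],
])

```text
clock: 20.8
eef_pos: [543.2, -248.1, 44.2]
tool_rot: [-3.141, -0.001, -0.794]
force: [-0.4, 0.2, -1.2]
width: 33.1
gripper_force: 59.9
```

>>> play_rows([
  [1,0,0,0.15,0],
  [1,0,0,0.3,0],
  [1,0,0,0.4,0],
  [1,0,0,0.5,0],
  [1,0,0,0.6,0],
  [1,0,0,0.65,0],
  [1,0,0,0.65,0],
])

```text
clock: 21.5
eef_pos: [542.7, -247.9, 38.0]
tool_rot: [-3.141, -0.0, -0.794]
force: [-3.1, 1.7, 6.2]
width: 33.3
gripper_force: 61.0
```

>>> play_rows([
  [0.6,0,0,0,0],
  [0,0,0,0,0],
  [0,0,0,0,0],
  [0,0,0,0,0],
  [0,0,0,-1,0],
  [0,0,0,-4,0],
  [0,0,0,-8,0],
  [0,0,0,-13,0],
  [0,0,0,-16,0],
  [0,0,0,-16,0],
])

```text
clock: 22.5
eef_pos: [545.7, -249.3, 202.9]
tool_rot: [-3.138, -0.01, -0.794]
force: [0.1, -0.5, 0.4]
width: 85.3
gripper_force: 0.0
```

```bash
python3 -c "
from h import *
look(['long_jar_center','long_tray'])
plan(491,252.5,200,24)"
```

```text
long_jar_center 0.66 [255, 144, 296, 252] rect (541.7, -245.5, array([26., 76.]), 45.0) z 4.0 67
long_tray 0.63 [238, 126, 315, 245] rect (543.4, -245.8, array([ 69., 113.]), 43.6) z -0.0 9
at [ 542.2 -247.6  197. ] [180.    0.  -45.5] t 22.65 w 85.3 -> shift cm [-39.26 -31.4   -0.28] spin -69.5
```

Long jar sits well in its tray. On to the round jar.

>>> play_rows([
  [0,-39.3,-31.4,-0.3,-69.5],
  [0,-39.3,-31.4,-0.3,-69.5],
  [0,-39.3,-31.4,-0.3,-69.5],
  [0,-39.3,-31.4,-0.3,-69.5],
  [0,-39.3,-31.4,-0.3,-69.5],
  [0,-39.3,-31.4,-0.3,-69.5],
  [0,-39.3,-31.4,-0.3,-69.5],
  [0,-39.3,-31.4,-0.3,-69.5],
  [0,-39.3,-31.4,-0.3,-69.5],
  [0,-39.3,-31.4,-0.3,-69.5],
])

```text
clock: 23.65
eef_pos: [490.1, 250.8, 198.5]
tool_rot: [-3.141, 0.004, 0.419]
force: [0.6, 0.6, 0.1]
width: 85.3
gripper_force: 0.0
```

```bash
python3 -c "
from h import *
plan(491,252.5,200,24)"
```

```text
at [490.1 250.8 198.5] [-180.     0.2   24. ] t 23.65 w 85.3 -> shift cm [ 0.15 -0.12 -0.15] spin 0.0
```

>>> play_rows([
  [0,0,0,5,0],
  [0,0,0,10,0],
  [0,0,0,13,0],
  [0,0,0,15,0],
  [0,0,0,16,0],
  [0,0,0,16,0],
  [1,0,0,16,0],
  [1,0,0,16,0],
  [1,0,0,16,0],
  [1,0,0,16,0],
])

```text
clock: 24.65
eef_pos: [492.4, 250.3, 41.7]
tool_rot: [-3.141, -0.003, 0.419]
force: [-0.6, 1.1, 4.5]
width: 46.1
gripper_force: 61.3
```

>>> play_rows([
  [1,0,0,0,0],
  [1,0,0,0,0],
  [1,0,0,0,0],
  [1,0,0,0,0],
])

```text
clock: 25.05
eef_pos: [492.3, 250.3, 41.7]
tool_rot: [-3.141, -0.003, 0.419]
force: [-1.9, 1.0, 6.0]
width: 46.7
gripper_force: 61.3
```

>>> play_rows([
  [1,0,0,-1,0],
  [1,0,0,-3,0],
  [1,0,0,-6,0],
  [1,0,0,-9,0],
  [1,0,0,-9,0],
  [1,0,0,-9,0],
])

```text
clock: 25.65
eef_pos: [491.9, 249.2, 131.0]
tool_rot: [3.141, -0.002, 0.418]
force: [-0.5, -0.2, -3.0]
width: 46.8
gripper_force: 61.9
```

```bash
python3 -c "
from h import *
plan(636,31.5,128,24)"
```

```text
at [491.9 249.2 131. ] [ 1.8e+02 -1.0e-01  2.4e+01] t 25.65 w 46.8 -> shift cm [ 4.32 25.75  0.32] spin -0.0
```

>>> play_rows([
  [1,0.2,1.4,0,0],
  [1,0.7,4.4,0,0],
  [1,1.4,8.1,0,0],
  [1,2,11.8,0,0],
  [1,2.6,15.5,0,0],
  [1,3.2,19.2,0,0],
  [1,3.8,22.6,0,0],
  [1,4.1,24.7,0,0],
  [1,4.3,25.7,0,0],
  [1,4.3,25.7,0,0],
])

```text
clock: 26.65
eef_pos: [635.2, 29.6, 128.7]
tool_rot: [3.141, 0.002, 0.416]
force: [-0.6, -0.0, -2.3]
width: 46.7
gripper_force: 62.0
```

>>> play_rows([
  [1,0,0,1,0],
  [1,0,0,3,0],
  [1,0,0,5,0],
  [1,0,0,6.5,0],
  [1,0,0,7.5,0],
  [1,0,0,8,0],
  [1,0,0,8.3,0],
  [1,0,0,8.5,0],
  [1,0,0,8.5,0],
])

```text
clock: 27.55
eef_pos: [635.7, 32.2, 45.5]
tool_rot: [3.141, -0.001, 0.419]
force: [0.3, -0.2, -1.3]
width: 46.6
gripper_force: 62.0
```

>>> play_rows([
  [1,0,0,0.15,0],
  [1,0,0,0.25,0],
  [1,0,0,0.35,0],
  [1,0,0,0.4,0],
  [1,0,0,0.45,0],
  [1,0,0,0.5,0],
  [1,0,0,0.5,0],
])

```text
clock: 28.25
eef_pos: [635.4, 32.2, 40.8]
tool_rot: [3.141, -0.0, 0.419]
force: [-1.8, -0.5, 4.3]
width: 46.4
gripper_force: 62.3
```

>>> play_rows([
  [0.6,0,0,0,0],
  [0,0,0,0,0],
  [0,0,0,0,0],
  [0,0,0,0,0],
  [0,0,0,-1,0],
  [0,0,0,-4,0],
  [0,0,0,-8,0],
  [0,0,0,-13,0],
  [0,0,0,-16,0],
  [0,0,0,-16,0],
])

```text
clock: 29.25
eef_pos: [638.7, 32.8, 206.4]
tool_rot: [3.138, -0.01, 0.419]
force: [0.2, -0.1, 0.0]
width: 85.8
gripper_force: 0.0
```

>>> play_rows([
  [0,-4,-4,-2,0],
  [0,-8,-8,-4,0],
  [0,-8,-8,-4,0],
  [0,-8,-8,-4,0],
])

```text
clock: 29.65
eef_pos: [527.4, 74.3, 241.4]
tool_rot: [-3.141, 0.0, 0.422]
force: [0.9, -0.5, 0.2]
width: 85.9
gripper_force: 0.0
```

```bash
python3 -c "
from h import *
look(['round_jar_center','round_tray','square_jar_center','square_tray'])
look(NAMES,'end.png','side')"
```

```text
round_jar_center 0.68 [335, 62, 401, 118] rect (634.6, 33.3, array([38., 38.]), 47.6) z 2.0 72
round_tray 0.62 [306, 32, 420, 149] rect (634.5, 30.7, array([107., 108.]), 61.7) z -1.0 9
square_jar_center 0.57 [290, 215, 347, 291] rect (474.9, 5.8, array([34., 34.]), 73.7) z -0.0 75
square_tray 0.63 [261, 188, 364, 266] rect (474.5, 4.8, array([82., 84.]), 74.2) z -1.0 9
round_jar_center 0.58 [237, 191, 257, 219] rect (632.2, 34.1, array([36., 39.]), 29.3) z -2.0 70
square_jar_center 0.85 [300, 197, 328, 235] rect (472.3, 6.1, array([36., 35.]), 74.1) z -1.0 74
long_jar_center 0.73 [315, 132, 341, 167] rect (537.0, -244.1, array([24., 77.]), 45.3) z 4.0 63
long_jar_center 0.19 [304, 147, 347, 176] rect (540.1, -246.4, array([ 69., 116.]), 45.3) z -3.0 10
round_tray 0.72 [287, 218, 338, 248] rect (473.7, 4.1, array([84., 83.]), 74.7) z -2.0 9
round_tray 0.59 [225, 197, 273, 227] rect (628.8, 34.8, array([103.,  99.]), 41.9) z -0.0 9
square_tray 0.59 [288, 223, 341, 245] rect (473.4, 4.1, array([84., 82.]), 73.6) z -2.0 9
long_tray 0.82 [307, 147, 348, 172] rect (540.2, -245.7, array([ 69., 115.]), 46.1) z -3.0 10
cork_mat 0.74 [224, 285, 290, 346] rect (490.0, 250.9, array([114., 113.]), 16.7) z -3.0 6
vial_center 0.69 [317, 175, 327, 188] rect (503.7, -128.8, array([18., 16.]), 76.2) z 2.0 39
vial_center 0.22 [300, 197, 326, 237] rect (480.2, -24.1, array([ 59., 117.]), 16.2) z -1.0 74
eyepiece_center 0.69 [260, 247, 274, 266] rect (533.5, 123.1, array([33., 59.]), 27.0) z -2.0 38
```

View pics/end.png

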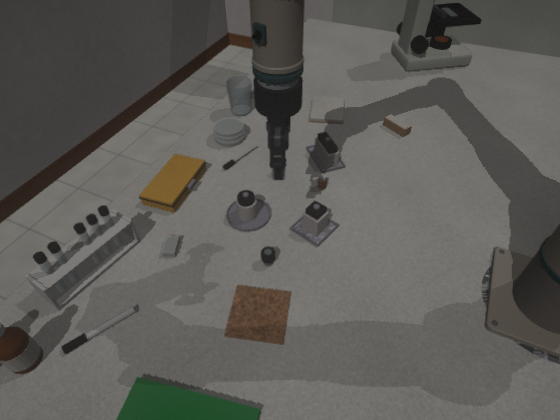

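The side view shows the round jar at (247,205) in the round tray, the square jar at (316,217) in the square tray and the long jar at (327,150) in the long tray. All three are within a few mm of centre, and the arm is clear.

```bash
python3 -c "
from cell import ctrl
print(ctrl.finish_job())"
```

```text
the job is handed in; nothing more can be done
None
```

I moved all three jars into the trays of their own shape and handed the job in at about 30 s. The last camera check put each jar upright and within about 4 mm of its tray's centre; the hand-in returned no verdict.

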